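# Load the sealing tray under the sprung magnifier and hold the magnifier over it

### The job

Lay the small clay sealing tray flat in the walled pocket of the magnifier stand and let go of it, with the magnifier arm still parked. Then take the magnifier arm by its upright blue knob, swing it against its spring over the tray until it is fully at its stop, and finish while still holding the knob there so the tray can be inspected: the arm flies back if let go. Leave the brown bottle, the green slide box and the black marker where they are.

Things in the scene. Friction and masses are not known exactly. Their poses are not given: they have to be found in the camera images.
- tray_center (a point): centre (5 mm above its underside) of the loose sealing tray: a flat rigid off-white bar, 40 mm along its x, 90 mm along its y, 10 mm high (the lowest 6 mm is the full 40 x 90 mm, above it a 30 x 80 mm strip of clay), about 50 g; z up. It lies on the worktop.
- seal_tray: the same sealing tray; origin at the centre of its underside, same axes
- magnifier_stand: fixed grey magnifier stand; origin on the worktop under the centre of its pocket, z up. Base plate 8 mm thick, x -50 to +75 mm, y -62 to +120 mm. The arm's vertical pivot is at x 0, y +90 mm. The tray goes in the pocket with its long side along the stand's y, either way round; seated, its centre is at x 0, y 0, z 13 mm, free by 4 mm each way
- pocket (a point): centre of the pocket's floor, 8 mm above the worktop, axes as the stand's. Pocket 48 mm along x, 98 mm along y inside; white walls 5 mm thick rise 5 mm above the floor. Both long walls are left out over the middle 44 mm (y -22 to +22 mm), so fingers beside the tray fit down to the plate
- magnifier_arm (a joint): swing of the magnifier arm about its vertical pivot, rad, clockwise from above: 0 = parked by its spring at the stand's +x side, 1.3 = at its stop, lens over the pocket, arm pointing to the stand's -y. The spring drives it back to 0 (1.5 N at the knob at 0, 3.5 N at 1.3). Flat arm, underside 36 mm, top 42 mm above the worktop; lens frame 60 mm across, 90 mm from the pivot
- knob (a point): centre (half-way up, 62 mm above the worktop) of the blue upright round knob near the arm's free end, 135 mm from the pivot: 16 mm thick (20 mm over its 5 mm high foot flange), 40 mm high, from 42 to 82 mm above the worktop, fixed on the arm; x points away from the pivot, z up. Parked it stands at x +130, y +54 mm of the stand, at the stop at x 0, y -45 mm
- oil_bottle: bystander: small brown bottle with black cap, 34 mm across, 78 mm high, standing; origin at the centre of its underside
- slide_box: bystander: closed dark green flat box, 86 x 165 x 34 mm; origin at the centre of its underside, long side along its y. Behind it stand two tall dark blue analysers (fronts about 0.48 m ahead of the robot, left of the stand): pass in front of them
- marker_black: bystander: black marker lying on the worktop, 144 mm long along its y, 12 mm thick; origin at the centre of its underside
Not all that is in view belongs to the job. There is more than one size of the seal_tray; the job needs the larger.

How it is judged:
By the outcome, as a careful person would: the job done as asked, in the order asked, and still so for the second after the job is handed in, while the arm keeps its last pose, push and grip.
It also fails if it takes over 54 s, if anything falls off the work surface, if the arm or the gripper's body presses on something with over 40 N, if the wrist force passes 120 N, or if a joint passes its speed limit or range.

### The arm

A 6-joint arm with a two-finger parallel gripper is mounted at the origin on a cart in front of the work surface, level with it; the furniture and walls round the work are solid. World frame = base frame: x ahead of the robot, y to its left, z up, the work surface at z = 0. Lengths are in m, angles in rad, forces in N, time in s.
With the tool pointing down it reaches from about 0.4 to 0.825 m from the base axis. Payload 7 kg.
Tool frame: the origin (TCP) lies at the very end of the fingers, on their centre line; the grasp point (between the pads) lies 19 mm behind it; z points along the fingers, x is the direction in which the jaws open and shut, and the axes are right-handed (so a half turn about z gives the same grasp; the last joint's range is limited). The gripper opens to 85 mm and grips with 20 to 120 N. Pads are 22 mm wide; open, the fingers measure 114 mm over their backs; the gripper's body (76 mm by 85 mm) begins 54 mm behind the grasp point. The pads swing forward as they close: fully open they stand 13 mm farther back than shut.
Start: joints at [1.402, 0.359, 0.012, 0, -1.224, -0.288], TCP at [0.298, 0.606, 0.231] pointing down, gripper open.
Joint ranges: [-3.07, 3.07], [-1.43, 2.12], [-1.02, 1.25], [-3.03, 1.67], [-3.05, -0], [-3.03, 3.03]. Speed limits (rad/s): [2.39, 2.39, 3.01, 3.14, 3.14, 3.14].

### API

Orientations are given as a unit quaternion [x, y, z, w].
In Python, from cell import state, camera, camera_info, hand_in gives the robot as it stands.
- The arm moves only by the tool jog_arm, never from a script. Its argument "plan" is a list of rows, each an object of numbers: "dx", "dy", "dz": the shift along the tool's x, y, z in m; "wx", "wy", "wz": the turn, a rotation vector about the tool's x, y, z in degrees. A call has 1 to 8 rows; each row is the pose to reach, as a shift and turn from the pose commanded when the call began, along the tool's axes at that moment; what a row does not reach only later rows make up. A row lasts 1/8 s, in which the tool goes at most 62.5 mm and 10.7 degrees, less where a joint would pass 70% of its speed; a pose out of reach is approached as far as the arm can. A call with a gripper value outside its range is refused whole. "gripper" is the gripper's target within -1 to 1 (shut at 1, half-way at 0, fully open at -1), set as the call begins (left out, the last holds). The fingers move at their own pace and stop on an object; "newtons" is the grip in N (left out, the last holds). Time passes only in rows, so rows that repeat a pose let the fingers close. It gives the time, the measured TCP pose, the force and the opening at its end, in the units of the state.
- state(): the state, without advancing time (a new reading comes with each control period).
- camera(name): name is "scene" or "top" or "wrist"; returns the picture (384x512x3 uint8, blue, green, red); there is no depth.
- camera_info(name): a dict with "vertical_fov" (degrees; the focal length in pixels is half the picture's height over the tangent of half this angle, whatever the lens; pixels are square), "cx", "cy" (the principal point, pixels), "R" (3x3) and "t" (3): a world point X has camera coordinates R X + t. Camera axes: x right, y down, z forward; pixel columns grow to the right and rows downward; lengths in m; the calibration is good to about 2 mm. A picture is of the moment at which its call begins: read the wrist's pose just before it. camera_info takes no time and is no camera call; for the wrist camera it gives the pose at the moment of the call.
- hand_in(): hands the job in, once; it reports no verdict.
The state is a dict: "time_s": time; "joint_pos": joint angles; "joint_vel": joint speeds; "joint_efforts": joint torques, N m; "tcp_pos": TCP position; "orientation": TCP orientation; "wrist_force": force on the tool from outside, world axes, zero at the start; "wrist_torque": the same for the moment, N m; "grip_width": finger opening in m.
Only numpy, scipy, OpenCV 4.12 (cv2) and the standard library are available. Lean on these libraries where they do the work, as an engineer would, in place of code of your own. Each camera call takes 0.05 s, during which the arm holds its last target. There are 200 camera calls.

## Working session

There is one attempt and no reset: what is moved stays moved. The work goes in short steps, Python scripts to look and compute and a tool call to move; the robot and the scene stay as the last step left them, time stands still between calls to the robot, and variables do not carry over. Pictures are saved under pics/ and viewed, about 8 in all and at most 12, crops included, and the job is handed in when it is done.

Besides the shell and the picture viewer there is one more tool, called after "Emit:" by a JSON object that holds its "method" and its "body". jog_arm: Moves the arm, as the interface text tells. Its arguments: {"type":"object","properties":{"plan":{"type":"array"},"gripper":{"type":"number"},"newtons":{"type":"number"}},"required":["plan"]}

```bash
mkdir -p pics; python3 - <<'E'
from cell import *
import cv2, numpy as np
s=state();print(s['time_s'],s['tcp_pos'],s['orientation'],s['grip_width'])
for n in("top","scene"):
    i=camera(n);cv2.imwrite(f'pics/{n}0.png',i);print(n,camera_info(n))
a=cv2.imread('pics/top0.png');b=cv2.imread('pics/scene0.png')
cv2.imwrite('pics/t1.png',cv2.resize(a,(800,600),interpolation=cv2.INTER_CUBIC))
cv2.imwrite('pics/s1.png',cv2.resize(b,(800,600),interpolation=cv2.INTER_CUBIC))
E
```

```text
0.0 [0.29752396 0.60532492 0.23036109] [-5.28600211e-01  8.48870472e-01 -5.29058613e-04 -6.77879364e-04] 0.0854149608723277
top {'vertical_fov': 56.65537218751545, 'cx': 254.11360900496794, 'cy': 196.6324451539506, 'R': array([[-1.99113506e-04, -9.99979365e-01,  6.42102968e-03],
       [-9.95493526e-01, -4.10689797e-04, -9.48286427e-02],
       [ 9.48293229e-02, -6.41097514e-03, -9.95472902e-01]]), 't': array([0.10129589, 0.49750164, 1.10993427])}
scene {'vertical_fov': 52.08146213981124, 'cx': 258.45980830328784, 'cy': 188.69335970715233, 'R': array([[-0.60971256, -0.79253864,  0.01153648],
       [-0.40568818,  0.2995324 , -0.86353775],
       [ 0.68093148, -0.53119003, -0.50415223]]), 't': array([0.37207315, 0.2067743 , 0.91538704])}
```

View pics/t1.png

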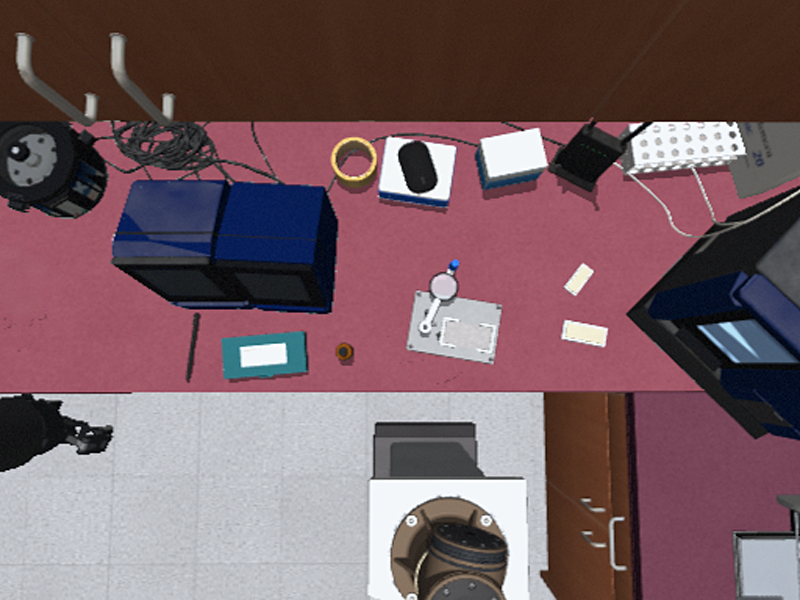

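View pics/s1.png

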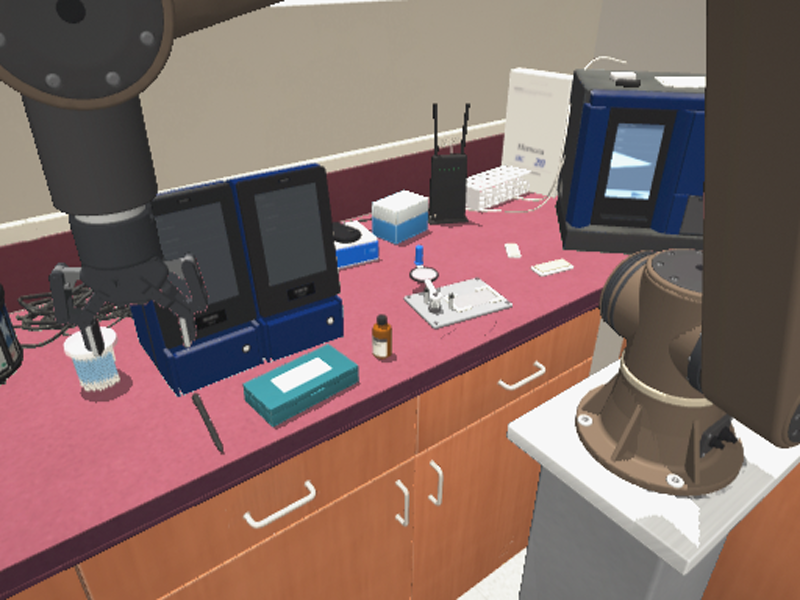

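```bash
cat > h.py <<'E'
import cv2, numpy as np
from cell import *
def ray(info,px,z,h=384):
    f=h/2/np.tan(np.radians(info['vertical_fov'])/2)
    d=np.array([(px[0]-info['cx'])/f,(px[1]-info['cy'])/f,1])
    R=np.array(info['R']);c=-R.T@info['t'];w=R.T@d
    return c+w*(z-c[2])/w[2]
def proj(info,X,h=384):
    f=h/2/np.tan(np.radians(info['vertical_fov'])/2)
    q=np.array(info['R'])@X+info['t'];return f*q[0]/q[2]+info['cx'],f*q[1]/q[2]+info['cy']
def blobs(mask,info,z,amin=15):
    for c in cv2.findContours(mask.astype(np.uint8),cv2.RETR_EXTERNAL,cv2.CHAIN_APPROX_NONE)[0]:
        if cv2.contourArea(c)<amin: continue
        P=np.array([ray(info,p[0],z)[:2] for p in c],np.float32)
        (cx,cy),(w,h),a=cv2.minAreaRect(P)
        print('px',c.mean((0,1)).round(),'ctr',round(cx,4),round(cy,4),'size',round(w,4),round(h,4),'ang',round(a,1))
E
python3 - <<'E'
from h import *
i=cv2.imread('pics/top0.png');f=camera_info('top')
s=cv2.cvtColor(i,cv2.COLOR_BGR2HSV)
k=.64
def roi(m,x0,y0,x1,y1):
    o=np.zeros_like(m);o[y0:y1,x0:x1]=m[y0:y1,x0:x1];return o
m=(s[...,1]<90)&(s[...,2]>110)
print('trays');blobs(roi(m,350,160,400,230),f,.006)
print('stand');blobs(roi(m,250,180,330,240),f,.008)
b=(s[...,0]>100)&(s[...,0]<125)&(s[...,1]>150)&(s[...,2]>120)
print('knob');blobs(roi(b,270,155,310,190),f,.08,4)
for n,p,z in(('anR',(335,310),0.05),('pivot',(425,327),.045),('bottle',(345,351),.078),('lens',(444,286),.042)):print(n,ray(f,(p[0]*k,p[1]*k),z))
print('stand corners',[ray(f,(x*k,y*k),.008)[:2].round(3) for x,y in((416,291),(502,303),(494,363),(407,349))])
c=i[150:245,245:400];cv2.imwrite('pics/c2.png',cv2.resize(c,None,fx=5,fy=5,interpolation=cv2.INTER_CUBIC))
E
```

```text
trays
px [374. 213.] ctr 0.446 -0.2838 size 0.0935 0.0428 ang 79.2
px [370. 178.] ctr 0.5591 -0.2758 size 0.0322 0.0685 ang 52.2
stand
px [290. 204.] ctr 0.4741 -0.0174 size 0.1838 0.1561 ang 80.3
knob
px [291. 168.] ctr 0.579 -0.0099 size 0.0129 0.0109 ang 44.4
anR [0.48938894 0.22474786 0.05      ]
pivot [0.45592241 0.04584877 0.045     ]
bottle [0.4077466  0.20176803 0.078     ]
lens [0.5386536 0.0070466 0.042    ]
stand corners [array([0.533, 0.062]), array([ 0.508, -0.116]), array([ 0.384, -0.097]), array([0.413, 0.081])]
```

View pics/c2.png

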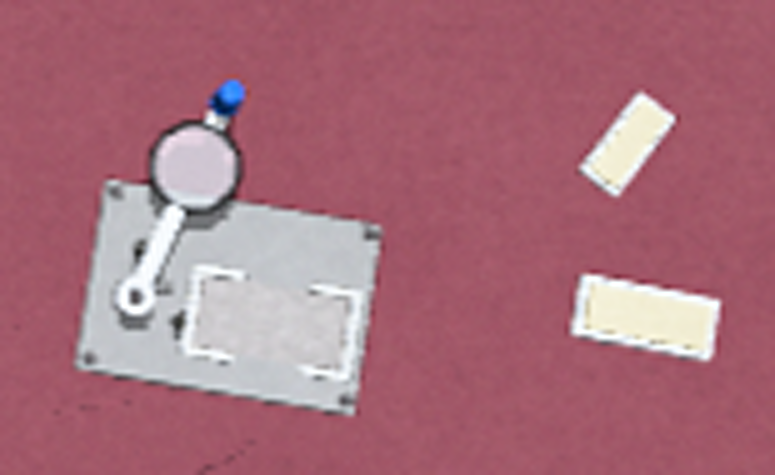

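Two candidate trays appear in the top view: one at px (374,213), about 93x43 mm, and one at px (370,178), about 68x32 mm. The job needs the larger, 90x40 mm tray, so it is the first, at (0.446, -0.284). The crop confirms this. The stand's pocket is at about (0.443, -0.044), yaw -9°.

```bash
cat >> h.py <<'E'
from scipy.spatial.transform import Rotation as Ro
def rows(wps,yaw,n,s=None):
    """tool-frame rows along world waypoints (even arc length), tool-x angle going to yaw (deg, mod 180)"""
    s=s or state();R=Ro.from_quat(s['orientation']);p=np.array(s['tcp_pos'])
    W=np.vstack([p,wps]);L=np.r_[0,np.cumsum(np.linalg.norm(np.diff(W,axis=0),axis=1))]
    x=R.as_matrix()[:,0];dy=(yaw-np.degrees(np.arctan2(x[1],x[0]))+90)%180-90
    T=np.array([[np.cos(np.radians(yaw)),0],[0,0]])
    for k in range(1,n+1):
        q=[np.interp(L[-1]*k/n,L,W[:,j]) for j in range(3)]
        d=R.inv().apply(np.array(q)-p);print('{"dx":%.4f,"dy":%.4f,"dz":%.4f,"wz":%.1f}'%(*d,-dy*k/n),end=',\n')
E
python3 - <<'E'
from h import *
rows([[.36,.3,.23],[.41,0,.23],[.446,-.284,.18]],169.2,16)
E
```

```text
{"dx":0.0448,"dy":-0.0347,"dz":0.0002,"wz":4.7},
{"dx":0.0896,"dy":-0.0693,"dz":0.0003,"wz":9.3},
{"dx":0.1344,"dy":-0.1040,"dz":0.0005,"wz":14.0},
{"dx":0.1792,"dy":-0.1387,"dz":0.0006,"wz":18.7},
{"dx":0.2240,"dy":-0.1734,"dz":0.0008,"wz":23.3},
{"dx":0.2694,"dy":-0.2072,"dz":0.0009,"wz":28.0},
{"dx":0.3155,"dy":-0.2402,"dz":0.0010,"wz":32.6},
{"dx":0.3615,"dy":-0.2732,"dz":0.0010,"wz":37.3},
{"dx":0.4076,"dy":-0.3062,"dz":0.0011,"wz":42.0},
{"dx":0.4536,"dy":-0.3392,"dz":0.0012,"wz":46.6},
{"dx":0.4997,"dy":-0.3720,"dz":0.0025,"wz":51.3},
{"dx":0.5463,"dy":-0.4027,"dz":0.0123,"wz":56.0},
{"dx":0.5929,"dy":-0.4334,"dz":0.0222,"wz":60.6},
{"dx":0.6395,"dy":-0.4641,"dz":0.0320,"wz":65.3},
{"dx":0.6860,"dy":-0.4948,"dz":0.0418,"wz":70.0},
{"dx":0.7326,"dy":-0.5256,"dz":0.0516,"wz":74.6},
```

Emit:
{"method": "jog_arm", "body": {"plan": [{"dx": 0.045, "dy": -0.035, "dz": 0, "wz": 4.7}, {"dx": 0.09, "dy": -0.069, "dz": 0, "wz": 9.3}, {"dx": 0.134, "dy": -0.104, "dz": 0, "wz": 14}, {"dx": 0.179, "dy": -0.139, "dz": 0, "wz": 18.7}, {"dx": 0.224, "dy": -0.173, "dz": 0, "wz": 23.3}, {"dx": 0.269, "dy": -0.207, "dz": 0, "wz": 28}, {"dx": 0.315, "dy": -0.24, "dz": 0, "wz": 32.6}, {"dx": 0.361, "dy": -0.273, "dz": 0, "wz": 37.3}], "gripper": -1}}

```text
invalid input
```

```bash
python3 - <<'E'
from h import *
rows([[.41,0,.23],[.446,-.284,.18]],169.2,8)
E
```

```text
{"dx":0.0908,"dy":-0.0677,"dz":0.0002,"wz":9.3},
{"dx":0.1817,"dy":-0.1354,"dz":0.0005,"wz":18.7},
{"dx":0.2725,"dy":-0.2031,"dz":0.0007,"wz":28.0},
{"dx":0.3633,"dy":-0.2708,"dz":0.0009,"wz":37.3},
{"dx":0.4542,"dy":-0.3385,"dz":0.0011,"wz":46.6},
{"dx":0.5463,"dy":-0.4027,"dz":0.0123,"wz":56.0},
{"dx":0.6395,"dy":-0.4641,"dz":0.0320,"wz":65.3},
{"dx":0.7326,"dy":-0.5256,"dz":0.0516,"wz":74.6},
```

Emit:
{"method": "jog_arm", "body": {"plan": [{"dx": 0.045, "dy": -0.035, "dz": 0.0, "wx": 0.0, "wy": 0.0, "wz": 4.7}, {"dx": 0.09, "dy": -0.069, "dz": 0.0, "wx": 0.0, "wy": 0.0, "wz": 9.3}, {"dx": 0.134, "dy": -0.104, "dz": 0.0, "wx": 0.0, "wy": 0.0, "wz": 14.0}, {"dx": 0.179, "dy": -0.139, "dz": 0.0, "wx": 0.0, "wy": 0.0, "wz": 18.7}, {"dx": 0.224, "dy": -0.173, "dz": 0.0, "wx": 0.0, "wy": 0.0, "wz": 23.3}, {"dx": 0.269, "dy": -0.207, "dz": 0.0, "wx": 0.0, "wy": 0.0, "wz": 28.0}, {"dx": 0.315, "dy": -0.24, "dz": 0.0, "wx": 0.0, "wy": 0.0, "wz": 32.6}, {"dx": 0.361, "dy": -0.273, "dz": 0.0, "wx": 0.0, "wy": 0.0, "wz": 37.3}], "gripper": -1}}

```text
time_s: 1.1
tcp_pos: [0.3833, 0.1595, 0.2313]
orientation: [-0.228, 0.974, 0.0, 0.0]
wrist_force: [0.6, 0.4, -0.8]
grip_width: 0.0854
```

```bash
sed -i "s/\"dz\":%.4f,\"wz\"/\"dz\":%.4f,\"wx\":0,\"wy\":0,\"wz\"/" h.py; python3 - <<'E'
from h import *
rows([[.41,0,.23],[.446,-.284,.14]],169.2,8)
E
```

```text
{"dx":0.0168,"dy":-0.0552,"dz":0.0005,"wx":0,"wy":0,"wz":4.7},
{"dx":0.0336,"dy":-0.1105,"dz":0.0009,"wx":0,"wy":0,"wz":9.3},
{"dx":0.0506,"dy":-0.1651,"dz":0.0047,"wx":0,"wy":0,"wz":14.0},
{"dx":0.0687,"dy":-0.2171,"dz":0.0220,"wx":0,"wy":0,"wz":18.6},
{"dx":0.0868,"dy":-0.2691,"dz":0.0393,"wx":0,"wy":0,"wz":23.3},
{"dx":0.1049,"dy":-0.3211,"dz":0.0566,"wx":0,"wy":0,"wz":27.9},
{"dx":0.1230,"dy":-0.3731,"dz":0.0739,"wx":0,"wy":0,"wz":32.6},
{"dx":0.1411,"dy":-0.4251,"dz":0.0912,"wx":0,"wy":0,"wz":37.2},
```

Emit:
{"method": "jog_arm", "body": {"plan": [{"dx": 0.017, "dy": -0.055, "dz": 0.0, "wx": 0.0, "wy": 0.0, "wz": 4.7}, {"dx": 0.034, "dy": -0.11, "dz": 0.0, "wx": 0.0, "wy": 0.0, "wz": 9.3}, {"dx": 0.051, "dy": -0.165, "dz": 0.0, "wx": 0.0, "wy": 0.0, "wz": 14.0}, {"dx": 0.068, "dy": -0.216, "dz": 0.012, "wx": 0.0, "wy": 0.0, "wz": 18.6}, {"dx": 0.085, "dy": -0.266, "dz": 0.03, "wx": 0.0, "wy": 0.0, "wz": 23.0}, {"dx": 0.102, "dy": -0.315, "dz": 0.05, "wx": 0.0, "wy": 0.0, "wz": 28.0}, {"dx": 0.12, "dy": -0.364, "dz": 0.07, "wx": 0.0, "wy": 0.0, "wz": 32.0}, {"dx": 0.138, "dy": -0.413, "dz": 0.091, "wx": 0.0, "wy": 0.0, "wz": 36.5}]}}

```text
time_s: 2.1
tcp_pos: [0.4444, -0.2716, 0.1396]
orientation: [0.088, 0.996, 0.0, 0.0]
wrist_force: [0.9, 0.7, 0.7]
grip_width: 0.0853
```

Emit:
{"method": "jog_arm", "body": {"plan": [{"dx": 0.0, "dy": 0.0, "dz": 0.0, "wx": 0.0, "wy": 0.0, "wz": 0.0}]}}

```text
time_s: 2.22
tcp_pos: [0.4429, -0.2723, 0.1377]
orientation: [0.09, 0.996, 0.0, -0.002]
wrist_force: [-0.0, 0.9, 0.1]
grip_width: 0.0854
```

```bash
python3 - <<'E'
from h import *
s=state();print(s['tcp_pos'],s['orientation'],s['wrist_force'])
f=camera_info('wrist');i=camera('wrist');cv2.imwrite('pics/w0.png',i);print(f)
h=cv2.cvtColor(i,cv2.COLOR_BGR2HSV);m=(h[...,1]<90)&(h[...,2]>110)
m2=cv2.morphologyEx(m.astype(np.uint8),cv2.MORPH_CLOSE,np.ones((5,5)))
blobs(m2,f,.006,300)
print(proj(f,np.array([.446,-.284,.006])))
E
```

```text
[ 0.44290809 -0.27226677  0.13770744] [ 8.96379288e-02  9.95971576e-01  2.65521066e-04 -2.36447636e-03] [-0.00878096  0.85440945  0.09725758]
{'vertical_fov': 62.1994909291127, 'cx': 258.39742741263234, 'cy': 191.3756571498732, 'R': array([[-0.98398376,  0.17817988,  0.00528114],
       [ 0.17216064,  0.9422261 ,  0.28735116],
       [ 0.04622417,  0.28365808, -0.95781074]]), 't': array([0.48412364, 0.16985074, 0.34567125])}
px [279. 340.] ctr 0.4547 -0.0958 size 0.0243 0.1072 ang 79.4
px [425. 280.] ctr 0.3009 -0.1417 size 0.021 0.1205 ang 35.1
px [131. 196.] ctr 0.5572 -0.2786 size 0.0319 0.0673 ang 51.8
px [252. 164.] ctr 0.4457 -0.2858 size 0.0915 0.0421 ang 79.0
px [458.  81.] ctr 0.2767 -0.3129 size 0.1045 0.1181 ang 2.6
(np.float64(252.3672055319892), np.float64(169.51060653848975))
```

View pics/w0.png

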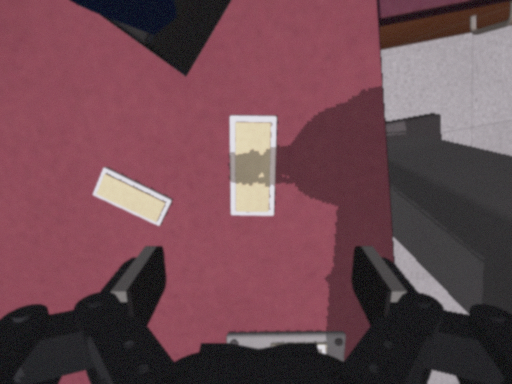

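The wrist view shows the large tray at px (252,164), centred on (0.446, -0.285), and the small one at px (131,196). I'll descend next.

```bash
python3 - <<'E'
from h import *
rows([[.4457,-.285,.06],[.4457,-.285,.001]],169.1,4)
E
```

```text
{"dx":-0.0022,"dy":-0.0058,"dz":0.0342,"wx":0,"wy":0,"wz":0.2},
{"dx":-0.0044,"dy":-0.0116,"dz":0.0684,"wx":0,"wy":0,"wz":0.4},
{"dx":-0.0052,"dy":-0.0133,"dz":0.1030,"wx":0,"wy":0,"wz":0.6},
{"dx":-0.0053,"dy":-0.0133,"dz":0.1377,"wx":0,"wy":0,"wz":0.7},
```

Emit:
{"method": "jog_arm", "body": {"plan": [{"dx": -0.003, "dy": -0.007, "dz": 0.05, "wx": 0.0, "wy": 0.0, "wz": 0.5}, {"dx": -0.005, "dy": -0.013, "dz": 0.1, "wx": 0.0, "wy": 0.0, "wz": 0.7}, {"dx": -0.005, "dy": -0.013, "dz": 0.11, "wx": 0.0, "wy": 0.0, "wz": 0.7}, {"dx": -0.005, "dy": -0.013, "dz": 0.11, "wx": 0.0, "wy": 0.0, "wz": 0.7}], "gripper": -0.4, "newtons": 30}}

```text
time_s: 2.78
tcp_pos: [0.4477, -0.2829, 0.0311]
orientation: [0.092, 0.996, -0.0, -0.0]
wrist_force: [-0.5, 0.3, 0.5]
grip_width: 0.0599
```

```bash
python3 - <<'E'
from h import *
s=state();print(s['tcp_pos'],s['orientation'],s['grip_width'])
rows([[.4457,-.285,.001]],169.1,1)
E
```

```text
[ 0.44765814 -0.28287501  0.03108909] [ 9.21820173e-02  9.95742160e-01 -1.31781988e-04 -9.40991185e-05] 0.0598629960732327
{"dx":0.0015,"dy":-0.0024,"dz":0.0301,"wx":0,"wy":0,"wz":0.3},
```

Emit:
{"method": "jog_arm", "body": {"plan": [{"dx": 0.0015, "dy": -0.0025, "dz": 0.015, "wx": 0.0, "wy": 0.0, "wz": 0.3}, {"dx": 0.0015, "dy": -0.0025, "dz": 0.03, "wx": 0.0, "wy": 0.0, "wz": 0.3}, {"dx": 0.0015, "dy": -0.0025, "dz": 0.03, "wx": 0.0, "wy": 0.0, "wz": 0.3}, {"dx": 0.0015, "dy": -0.0025, "dz": 0.03, "wx": 0.0, "wy": 0.0, "wz": 0.3}]}}

```text
time_s: 3.28
tcp_pos: [0.4453, -0.2857, 0.0004]
orientation: [0.096, 0.995, -0.0, -0.0]
wrist_force: [1.0, 0.4, -0.2]
grip_width: 0.06
```

Emit:
{"method": "jog_arm", "body": {"plan": [{"dx": 0.0, "dy": 0.0, "dz": 0.0, "wx": 0.0, "wy": 0.0, "wz": 0.0}, {"dx": 0.0, "dy": 0.0, "dz": 0.0, "wx": 0.0, "wy": 0.0, "wz": 0.0}, {"dx": 0.0, "dy": 0.0, "dz": 0.0, "wx": 0.0, "wy": 0.0, "wz": 0.0}, {"dx": 0.0, "dy": 0.0, "dz": 0.0, "wx": 0.0, "wy": 0.0, "wz": 0.0}], "gripper": 1, "newtons": 30}}

```text
time_s: 3.78
tcp_pos: [0.4456, -0.2857, 0.0009]
orientation: [0.096, 0.995, -0.0, 0.0]
wrist_force: [-1.1, 1.1, 6.2]
grip_width: 0.0384
```

```bash
python3 - <<'E'
from h import *
s=state()
rows([[.4456,-.285,.06],[.4456,-.285,.14]],169.1,2)
print();rows([[.4456,-.285,.14],[.455,.06,.15]],171.3,8)
E
```

```text
{"dx":0.0000,"dy":0.0007,"dz":-0.0695,"wx":0,"wy":0,"wz":-0.0},
{"dx":-0.0000,"dy":0.0007,"dz":-0.1391,"wx":0,"wy":0,"wz":-0.1},

{"dx":-0.0000,"dy":0.0003,"dz":-0.0605,"wx":0,"wy":0,"wz":-0.3},
{"dx":-0.0000,"dy":0.0006,"dz":-0.1211,"wx":0,"wy":0,"wz":-0.6},
{"dx":0.0069,"dy":0.0427,"dz":-0.1403,"wx":0,"wy":0,"wz":-0.8},
{"dx":0.0168,"dy":0.1024,"dz":-0.1421,"wx":0,"wy":0,"wz":-1.1},
{"dx":0.0267,"dy":0.1621,"dz":-0.1439,"wx":0,"wy":0,"wz":-1.4},
{"dx":0.0366,"dy":0.2218,"dz":-0.1457,"wx":0,"wy":0,"wz":-1.7},
{"dx":0.0465,"dy":0.2815,"dz":-0.1474,"wx":0,"wy":0,"wz":-2.0},
{"dx":0.0564,"dy":0.3412,"dz":-0.1492,"wx":0,"wy":0,"wz":-2.3},
```

Emit:
{"method": "jog_arm", "body": {"plan": [{"dx": 0.0, "dy": 0.0, "dz": -0.03, "wx": 0.0, "wy": 0.0, "wz": 0.0}, {"dx": 0.0, "dy": 0.0, "dz": -0.085, "wx": 0.0, "wy": 0.0, "wz": 0.0}, {"dx": 0.0, "dy": 0.0, "dz": -0.14, "wx": 0.0, "wy": 0.0, "wz": 0.0}, {"dx": 0.0, "dy": 0.0, "dz": -0.14, "wx": 0.0, "wy": 0.0, "wz": 0.0}]}}

```text
time_s: 4.28
tcp_pos: [0.448, -0.2865, 0.1451]
orientation: [0.095, 0.995, -0.001, 0.004]
wrist_force: [-0.3, -0.8, -1.2]
grip_width: 0.0386
```

Emit:
{"method": "jog_arm", "body": {"plan": [{"dx": 0.008, "dy": 0.05, "dz": 0.0, "wx": 0.0, "wy": 0.0, "wz": -0.4}, {"dx": 0.017, "dy": 0.1, "dz": 0.0, "wx": 0.0, "wy": 0.0, "wz": -0.8}, {"dx": 0.026, "dy": 0.16, "dz": 0.0, "wx": 0.0, "wy": 0.0, "wz": -1.2}, {"dx": 0.036, "dy": 0.22, "dz": 0.0, "wx": 0.0, "wy": 0.0, "wz": -1.6}, {"dx": 0.046, "dy": 0.28, "dz": 0.0, "wx": 0.0, "wy": 0.0, "wz": -2.0}, {"dx": 0.056, "dy": 0.34, "dz": 0.0, "wx": 0.0, "wy": 0.0, "wz": -2.3}, {"dx": 0.056, "dy": 0.34, "dz": 0.0, "wx": 0.0, "wy": 0.0, "wz": -2.3}, {"dx": 0.056, "dy": 0.34, "dz": 0.0, "wx": 0.0, "wy": 0.0, "wz": -2.3}]}}

```text
time_s: 5.28
tcp_pos: [0.4543, 0.0588, 0.1396]
orientation: [0.075, 0.997, -0.0, -0.001]
wrist_force: [0.2, 0.4, -0.2]
grip_width: 0.0387
```

```bash
python3 - <<'E'
from h import *
s=state();print(s['tcp_pos'],s['orientation'],s['grip_width'])
f=camera_info('wrist');i=camera('wrist');np.save('f1.npy',f,allow_pickle=True);cv2.imwrite('pics/w1.png',i)
h=cv2.cvtColor(i,cv2.COLOR_BGR2HSV)
o=np.array([.443,-.044,0]);R=Ro.from_euler('z',-8.7,degrees=True)
j=cv2.resize(i,None,fx=1.5,fy=1.5)
for c in((29,54),(29,-54),(-29,-54),(-29,54)):
    p=proj(f,o+R.apply(np.array([*c,13])/1e3));print(c,np.round(p,1));cv2.circle(j,(int(p[0]*1.5),int(p[1]*1.5)),3,(0,0,255),1)
cv2.imwrite('pics/w1b.png',j)
E
```

```text
[0.45427946 0.05878574 0.13960125] [ 7.50571963e-02  9.97178934e-01 -3.41445215e-04 -6.88307710e-04] 0.03872705271225809
(29, 54) [218.7 125.7]
(29, -54) [213.7 -24.2]
(-29, -54) [292.8 -24. ]
(-29, 54) [288.5 125.9]
```

View pics/w1b.png

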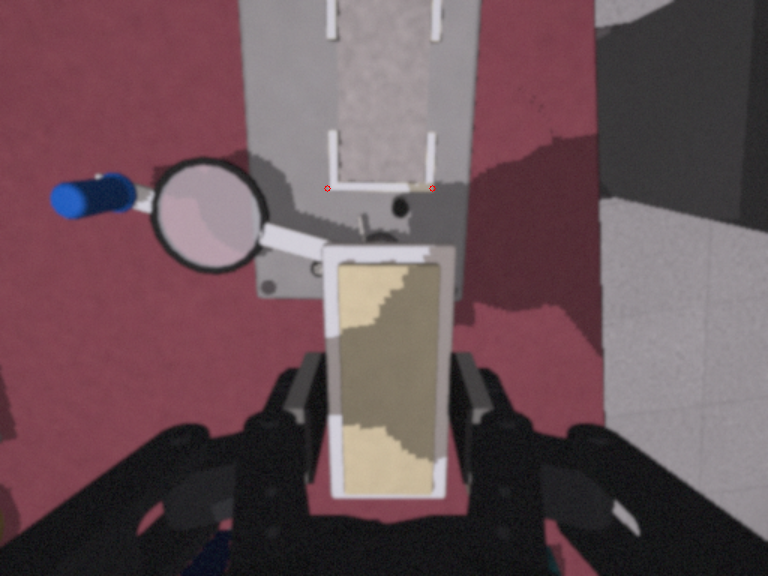

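```bash
python3 - <<'E'
from h import *
f=np.load('f1.npy',allow_pickle=True).item();s=state();p=s['tcp_pos']
P=[ray(f,(u/1.5,v/1.5),p[2]+.0051)[:2] for u,v in((323,245),(455,245),(447,498.5),(330,498.5))]
print('tray',np.round(P,4),'ctr',np.mean(P,0),p)
e=lambda a:(a+0.0)
far=np.mean(P[:2],0);nr=np.mean(P[2:],0);d=nr-far;print('yaw',np.degrees(np.arctan2(d[1],d[0])),np.linalg.norm(d))
# pocket wall tops z .013
W=[ray(f,(u/1.5,v/1.5),.013)[:2] for u,v in((329,191),(436,191),(327,0),(442,0))]
print('wall',np.round(W,4))
c1=(W[0]+W[1])/2;c2=(W[2]+W[3])/2;d=c1-c2;d/=np.linalg.norm(d)
print('pocket ctr',c1-.054*d,'yaw y',np.degrees(np.arctan2(d[1],d[0])),np.linalg.norm(W[0]-W[1]),np.linalg.norm(W[2]-W[3]))
E
```

```text
tray [[0.4668 0.0116]
 [0.4287 0.0174]
 [0.4412 0.1055]
 [0.4811 0.0994]] ctr [0.45443284 0.05848684] [0.45440149 0.05815757 0.13971321]
yaw 81.35282647126455 0.08893724544972338
wall [[ 0.4795  0.0064]
 [ 0.4209  0.0152]
 [ 0.4633 -0.0859]
 [ 0.4067 -0.0773]]
pocket ctr [ 0.44141854 -0.0424978 ] yaw y 80.63101979438848 0.05928780241544387 0.057259033978466135
```

```bash
python3 - <<'E'
from h import *
rows([[.442,-.043,.14],[.442,-.043,.05]],171.2,4)
E
```

```text
{"dx":-0.0014,"dy":-0.0480,"dz":-0.0001,"wx":0,"wy":0,"wz":0.0},
{"dx":-0.0028,"dy":-0.0959,"dz":-0.0002,"wx":0,"wy":0,"wz":0.1},
{"dx":-0.0031,"dy":-0.1018,"dz":0.0418,"wx":0,"wy":0,"wz":0.1},
{"dx":-0.0031,"dy":-0.1018,"dz":0.0898,"wx":0,"wy":0,"wz":0.1},
```

Emit:
{"method": "jog_arm", "body": {"plan": [{"dx": -0.0015, "dy": -0.05, "dz": 0.0, "wx": 0.0, "wy": 0.0, "wz": 0.0}, {"dx": -0.003, "dy": -0.1, "dz": 0.0, "wx": 0.0, "wy": 0.0, "wz": 0.1}, {"dx": -0.003, "dy": -0.102, "dz": 0.045, "wx": 0.0, "wy": 0.0, "wz": 0.1}, {"dx": -0.003, "dy": -0.102, "dz": 0.09, "wx": 0.0, "wy": 0.0, "wz": 0.1}, {"dx": -0.003, "dy": -0.102, "dz": 0.09, "wx": 0.0, "wy": 0.0, "wz": 0.1}, {"dx": -0.003, "dy": -0.102, "dz": 0.09, "wx": 0.0, "wy": 0.0, "wz": 0.1}]}}

```text
time_s: 6.08
tcp_pos: [0.4432, -0.0431, 0.0514]
orientation: [0.077, 0.997, -0.0, 0.0]
wrist_force: [0.4, -0.2, 0.3]
grip_width: 0.0383
```

```bash
python3 - <<'E'
from h import *
s=state();print(s['tcp_pos'],s['orientation'],s['grip_width'])
rows([[.442,-.043,.0095]],171.2,1)
f=camera_info('wrist');i=camera('wrist');cv2.imwrite('pics/w2.png',cv2.resize(i,None,fx=1.5,fy=1.5))
E
```

```text
[ 0.44318282 -0.04309726  0.05137566] [ 7.69001940e-02  9.97038743e-01 -9.34499027e-05  3.11074851e-04] 0.03834365510917942
{"dx":0.0012,"dy":-0.0001,"dz":0.0419,"wx":0,"wy":0,"wz":-0.0},
```

View pics/w2.png

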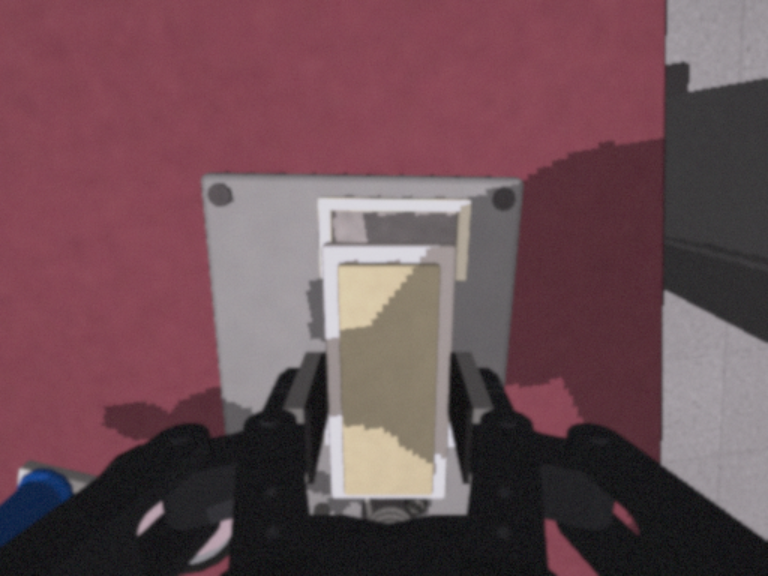

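```bash
python3 - <<'E'
from h import *
f=camera_info('wrist');r=lambda u,v,z:ray(f,(u/1.5,v/1.5),z)[:2]
A=Ro.from_euler('z',-8.8,degrees=True)
for (u,v),z,c in(((318,198.5),.013,(29,-54)),((471,199),.013,(-29,-54)),((203,175.5),.008,(75,-62)),((522,180),.008,(-50,-62))):
    print(r(u,v,z),'origin->',r(u,v,z)-A.apply([c[0]/1e3,c[1]/1e3,0])[:2])
p=state()['tcp_pos'];P=[r(u,v,p[2]+.0051) for u,v in((323,245),(455,245),(447,498.5),(330,498.5))];print('tray',np.mean(P,0),p)
E
```

```text
[ 0.46187929 -0.09947245] origin-> [ 0.44148191 -0.04167152]
[ 0.40526208 -0.0905597 ] origin-> [ 0.44218194 -0.04163196]
[ 0.5041953  -0.11418648] origin-> [ 0.43956329 -0.04144238]
[ 0.38458663 -0.09405466] origin-> [ 0.44348317 -0.04043379]
tray [ 0.4438001  -0.04289941] [ 0.44364071 -0.04266164  0.05181234]
```

Emit:
{"method": "jog_arm", "body": {"plan": [{"dx": 0.0015, "dy": 0.0005, "dz": 0.015, "wx": 0.0, "wy": 0.0, "wz": 0.0}, {"dx": 0.0015, "dy": 0.0005, "dz": 0.03, "wx": 0.0, "wy": 0.0, "wz": 0.0}, {"dx": 0.0015, "dy": 0.0005, "dz": 0.036, "wx": 0.0, "wy": 0.0, "wz": 0.0}, {"dx": 0.0015, "dy": 0.0005, "dz": 0.042, "wx": 0.0, "wy": 0.0, "wz": 0.0}, {"dx": 0.0015, "dy": 0.0005, "dz": 0.042, "wx": 0.0, "wy": 0.0, "wz": 0.0}, {"dx": 0.0015, "dy": 0.0005, "dz": 0.042, "wx": 0.0, "wy": 0.0, "wz": 0.0}]}}

```text
time_s: 6.88
tcp_pos: [0.4419, -0.0415, 0.0089]
orientation: [0.076, 0.997, 0.0, 0.001]
wrist_force: [-0.2, 1.9, 3.3]
grip_width: 0.0386
```

Emit:
{"method": "jog_arm", "body": {"plan": [{"dx": 0.0, "dy": 0.0, "dz": 0.0, "wx": 0.0, "wy": 0.0, "wz": 0.0}, {"dx": 0.0, "dy": 0.0, "dz": 0.0, "wx": 0.0, "wy": 0.0, "wz": 0.0}, {"dx": 0.0, "dy": 0.0, "dz": 0.0, "wx": 0.0, "wy": 0.0, "wz": 0.0}], "gripper": -0.4}}

```text
time_s: 7.25
tcp_pos: [0.441, -0.0418, 0.0083]
orientation: [0.077, 0.997, -0.0, -0.0]
wrist_force: [-0.3, -0.7, -0.2]
grip_width: 0.0599
```

Emit:
{"method": "jog_arm", "body": {"plan": [{"dx": 0.0, "dy": 0.0, "dz": -0.02, "wx": 0.0, "wy": 0.0, "wz": 0.0}, {"dx": 0.0, "dy": 0.0, "dz": -0.07, "wx": 0.0, "wy": 0.0, "wz": 0.0}, {"dx": 0.0, "dy": 0.0, "dz": -0.12, "wx": 0.0, "wy": 0.0, "wz": 0.0}, {"dx": 0.008, "dy": 0.05, "dz": -0.14, "wx": 0.0, "wy": 0.0, "wz": 0.0}, {"dx": 0.01, "dy": 0.1, "dz": -0.14, "wx": 0.0, "wy": 0.0, "wz": 0.0}, {"dx": 0.01, "dy": 0.1, "dz": -0.14, "wx": 0.0, "wy": 0.0, "wz": 0.0}]}}

```text
time_s: 8.0
tcp_pos: [0.4471, 0.0611, 0.1488]
orientation: [0.075, 0.997, 0.001, 0.001]
wrist_force: [-0.2, -0.6, -0.6]
grip_width: 0.0599
```

```bash
python3 - <<'E'
from h import *
s=state();print(s['tcp_pos'],s['orientation'],s['grip_width'])
f=camera_info('wrist');i=camera('wrist');np.save('f3.npy',f,allow_pickle=True)
h=cv2.cvtColor(i,cv2.COLOR_BGR2HSV)
b=(h[...,0]>100)&(h[...,0]<125)&(h[...,1]>150)&(h[...,2]>90);blobs(b,f,.082,50)
cv2.imwrite('pics/w3.png',cv2.resize(i,None,fx=1.5,fy=1.5))
E
```

```text
[0.44709324 0.06113989 0.14882762] [7.48551492e-02 9.97194075e-01 5.03717852e-04 6.55759654e-04] 0.05986469554193721
px [ 44. 130.] ctr 0.5774 -0.0111 size 0.0134 0.0146 ang 81.4
px [ 79. 124.] ctr 0.5545 -0.0112 size 0.0099 0.0148 ang 1.0
```

View pics/w3.png

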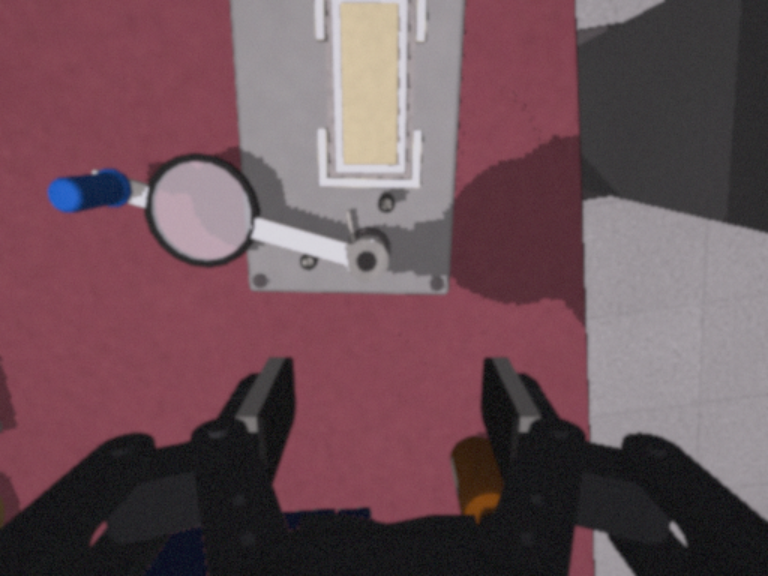

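```bash
python3 - <<'E'
from h import *
s=state();print(np.round(s['joint_pos'],3))
rows([[.5785,-.0100,.15]],245.5,7)
E
```

```text
[ 0.573  0.06  -0.582 -0.    -0.929 -0.723]
{"dx":-0.0201,"dy":-0.0070,"dz":-0.0002,"wx":0,"wy":0,"wz":-10.6},
{"dx":-0.0403,"dy":-0.0141,"dz":-0.0005,"wx":0,"wy":0,"wz":-21.2},
{"dx":-0.0604,"dy":-0.0211,"dz":-0.0007,"wx":0,"wy":0,"wz":-31.8},
{"dx":-0.0806,"dy":-0.0281,"dz":-0.0009,"wx":0,"wy":0,"wz":-42.4},
{"dx":-0.1007,"dy":-0.0352,"dz":-0.0012,"wx":0,"wy":0,"wz":-52.9},
{"dx":-0.1209,"dy":-0.0422,"dz":-0.0014,"wx":0,"wy":0,"wz":-63.5},
{"dx":-0.1410,"dy":-0.0492,"dz":-0.0017,"wx":0,"wy":0,"wz":-74.1},
```

The tray is seated inside the pocket walls: px (370,85) in the 1.5x view, with clearance on every side. The arm is still parked, with its knob at about (0.578, -0.010). I'll go to the knob next.

Emit:
{"method": "jog_arm", "body": {"plan": [{"dx": -0.02, "dy": -0.007, "dz": 0.0, "wx": 0.0, "wy": 0.0, "wz": -10.6}, {"dx": -0.04, "dy": -0.014, "dz": 0.0, "wx": 0.0, "wy": 0.0, "wz": -21.2}, {"dx": -0.06, "dy": -0.021, "dz": 0.0, "wx": 0.0, "wy": 0.0, "wz": -31.8}, {"dx": -0.08, "dy": -0.028, "dz": 0.0, "wx": 0.0, "wy": 0.0, "wz": -42.4}, {"dx": -0.1, "dy": -0.035, "dz": 0.0, "wx": 0.0, "wy": 0.0, "wz": -53.0}, {"dx": -0.121, "dy": -0.042, "dz": 0.0, "wx": 0.0, "wy": 0.0, "wz": -63.5}, {"dx": -0.141, "dy": -0.049, "dz": 0.0, "wx": 0.0, "wy": 0.0, "wz": -74.1}, {"dx": -0.141, "dy": -0.049, "dz": 0.0, "wx": 0.0, "wy": 0.0, "wz": -74.1}]}}

```text
time_s: 9.05
tcp_pos: [0.5786, -0.0129, 0.1474]
orientation: [-0.539, 0.842, 0.0, -0.001]
wrist_force: [0.2, 0.3, -0.1]
grip_width: 0.0597
```

Emit:
{"method": "jog_arm", "body": {"plan": [{"dx": 0.0, "dy": 0.0, "dz": 0.03, "wx": 0.0, "wy": 0.0, "wz": 0.0}, {"dx": 0.0, "dy": 0.0, "dz": 0.03, "wx": 0.0, "wy": 0.0, "wz": 0.0}]}}

```text
time_s: 9.3
tcp_pos: [0.5759, -0.0122, 0.1162]
orientation: [-0.538, 0.843, 0.001, -0.002]
wrist_force: [-0.4, -0.9, 0.5]
grip_width: 0.0598
```

```bash
python3 - <<'E'
from h import *
s=state();print(s['tcp_pos'],s['orientation'])
rows([[.578,-.0100,.05]],245.5,1)
i=camera('wrist');f=camera_info('wrist');h=cv2.cvtColor(i,cv2.COLOR_BGR2HSV)
b=(h[...,0]>100)&(h[...,0]<125)&(h[...,1]>150)&(h[...,2]>90);blobs(b,f,.082,50)
cv2.imwrite('pics/w4.png',i)
E
```

```text
[ 0.57594425 -0.01218015  0.11621488] [-0.53825997  0.84277496  0.00094753 -0.00238132]
{"dx":-0.0030,"dy":-0.0012,"dz":0.0662,"wx":0,"wy":0,"wz":-0.4},
px [255. 206.] ctr 0.5867 -0.0138 size 0.015 0.0259 ang 63.1
px [79. 38.] ctr 0.7078 0.0314 size 0.0842 0.0077 ang 86.3
```

View pics/w4.png

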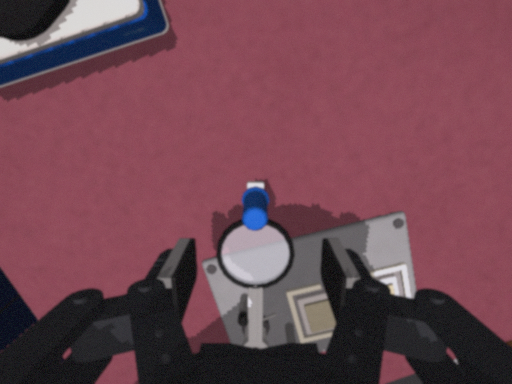

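The view shows the knob top at px (255,218), midway between the open fingers, so I'll descend and grip it.

Emit:
{"method": "jog_arm", "body": {"plan": [{"dx": -0.002, "dy": -0.003, "dz": 0.03, "wx": 0.0, "wy": 0.0, "wz": 0.0}, {"dx": -0.002, "dy": -0.003, "dz": 0.05, "wx": 0.0, "wy": 0.0, "wz": 0.0}, {"dx": -0.002, "dy": -0.003, "dz": 0.065, "wx": 0.0, "wy": 0.0, "wz": 0.0}, {"dx": -0.002, "dy": -0.003, "dz": 0.065, "wx": 0.0, "wy": 0.0, "wz": 0.0}, {"dx": -0.002, "dy": -0.003, "dz": 0.065, "wx": 0.0, "wy": 0.0, "wz": 0.0}]}}

```text
time_s: 9.98
tcp_pos: [0.5826, -0.0106, 0.0543]
orientation: [-0.54, 0.842, -0.0, 0.001]
wrist_force: [-0.5, 0.2, 0.3]
grip_width: 0.0599
```

Emit:
{"method": "jog_arm", "body": {"plan": [{"dx": 0.0, "dy": 0.0, "dz": 0.0, "wx": 0.0, "wy": 0.0, "wz": 0.0}, {"dx": 0.0, "dy": 0.0, "dz": 0.0, "wx": 0.0, "wy": 0.0, "wz": 0.0}, {"dx": 0.0, "dy": 0.0, "dz": 0.0, "wx": 0.0, "wy": 0.0, "wz": 0.0}, {"dx": 0.0, "dy": 0.0, "dz": 0.0, "wx": 0.0, "wy": 0.0, "wz": 0.0}, {"dx": 0.0, "dy": 0.0, "dz": 0.0, "wx": 0.0, "wy": 0.0, "wz": 0.0}], "gripper": 1, "newtons": 60}}

```text
time_s: 10.6
tcp_pos: [0.5817, -0.0118, 0.054]
orientation: [-0.54, 0.842, -0.0, -0.0]
wrist_force: [-1.8, -4.4, 4.7]
grip_width: 0.0144
```

```bash
cat >> h.py <<'E'
def arc(P,r,degs,ref=0):
    """rows for rotation about pivot P at angles degs (arm angle, deg); tool yaw turns by the change from ref"""
    s=state();R=Ro.from_quat(s['orientation']);p=np.array(s['tcp_pos'])
    for a in degs:
        q=np.array([P[0]+r*np.cos(np.radians(a)),P[1]+r*np.sin(np.radians(a)),p[2]])
        d=R.inv().apply(q-p);print('{"dx":%.4f,"dy":%.4f,"dz":%.4f,"wx":0,"wy":0,"wz":%.1f}'%(*d,-(a-ref)),end=',\n')
E
python3 - <<'E'
from h import *
s=state();p=s['tcp_pos'];print(p,s['orientation'],s['wrist_force'],s['wrist_torque'],s['grip_width'])
P=np.array([.4558,.0469]);d=p[:2]-P;r=np.linalg.norm(d);a=np.degrees(np.arctan2(d[1],d[0]));print(r,a)
arc(P,r,a-np.array([5,10,15,20,25,30,35,40]),a)
E
```

```text
[ 0.58174166 -0.01180101  0.05400911] [-5.39719857e-01  8.41844455e-01 -4.05857694e-04 -4.74439421e-04] [-1.81678567 -4.38869376  4.71975602] [-1.85293549  0.6197052   0.02487756] 0.014390917922984074
0.1389500248138348 -24.9900766929529
{"dx":0.0121,"dy":0.0006,"dz":0.0000,"wx":0,"wy":0,"wz":5.0},
{"dx":0.0241,"dy":0.0022,"dz":0.0000,"wx":0,"wy":0,"wz":10.0},
{"dx":0.0359,"dy":0.0049,"dz":0.0000,"wx":0,"wy":0,"wz":15.0},
{"dx":0.0475,"dy":0.0086,"dz":0.0001,"wx":0,"wy":0,"wz":20.0},
{"dx":0.0586,"dy":0.0133,"dz":0.0001,"wx":0,"wy":0,"wz":25.0},
{"dx":0.0694,"dy":0.0190,"dz":0.0001,"wx":0,"wy":0,"wz":30.0},
{"dx":0.0796,"dy":0.0256,"dz":0.0001,"wx":0,"wy":0,"wz":35.0},
{"dx":0.0891,"dy":0.0330,"dz":0.0001,"wx":0,"wy":0,"wz":40.0},
```

Gripped, with the opening at 14.4 mm. I'll swing along the arc, turning the tool with the arm.

Emit:
{"method": "jog_arm", "body": {"plan": [{"dx": 0.012, "dy": 0.0005, "dz": 0.0, "wx": 0.0, "wy": 0.0, "wz": 5.0}, {"dx": 0.024, "dy": 0.002, "dz": 0.0, "wx": 0.0, "wy": 0.0, "wz": 10.0}, {"dx": 0.036, "dy": 0.005, "dz": 0.0, "wx": 0.0, "wy": 0.0, "wz": 15.0}, {"dx": 0.0475, "dy": 0.0085, "dz": 0.0, "wx": 0.0, "wy": 0.0, "wz": 20.0}, {"dx": 0.0585, "dy": 0.0135, "dz": 0.0, "wx": 0.0, "wy": 0.0, "wz": 25.0}, {"dx": 0.0695, "dy": 0.019, "dz": 0.0, "wx": 0.0, "wy": 0.0, "wz": 30.0}, {"dx": 0.0795, "dy": 0.0255, "dz": 0.0, "wx": 0.0, "wy": 0.0, "wz": 35.0}, {"dx": 0.0795, "dy": 0.0255, "dz": 0.0, "wx": 0.0, "wy": 0.0, "wz": 35.0}]}}

```text
time_s: 11.6
tcp_pos: [0.5265, -0.0727, 0.0541]
orientation: [-0.262, 0.965, -0.0, 0.001]
wrist_force: [3.6, -1.4, 0.6]
grip_width: 0.0142
```

```bash
python3 - <<'E'
from h import *
s=state();p=s['tcp_pos'];print(p,s['orientation'],s['wrist_force'],s['wrist_torque'],s['grip_width'])
P=np.array([.4558,.0469]);d=p[:2]-P;r=np.linalg.norm(d);a=np.degrees(np.arctan2(d[1],d[0]));print(r,a)
arc(P,.139,a-np.array([5,10,15,20,25,30,35,40]),a)
E
```

```text
[ 0.52648226 -0.07266922  0.05409883] [-2.61855155e-01  9.65106472e-01 -3.12359288e-04  1.13082459e-03] [ 3.62735922 -1.3592413   0.59770206] [-0.72511138 -1.1094396   0.05650996] 0.014154481017424324
0.13889845174979537 -59.41092996688463
{"dx":0.0121,"dy":0.0004,"dz":-0.0000,"wx":0,"wy":0,"wz":5.0},
{"dx":0.0241,"dy":0.0019,"dz":-0.0001,"wx":0,"wy":0,"wz":10.0},
{"dx":0.0360,"dy":0.0045,"dz":-0.0001,"wx":0,"wy":0,"wz":15.0},
{"dx":0.0476,"dy":0.0081,"dz":-0.0001,"wx":0,"wy":0,"wz":20.0},
{"dx":0.0588,"dy":0.0127,"dz":-0.0001,"wx":0,"wy":0,"wz":25.0},
{"dx":0.0696,"dy":0.0182,"dz":-0.0002,"wx":0,"wy":0,"wz":30.0},
{"dx":0.0798,"dy":0.0247,"dz":-0.0002,"wx":0,"wy":0,"wz":35.0},
{"dx":0.0895,"dy":0.0321,"dz":-0.0002,"wx":0,"wy":0,"wz":40.0},
```

Emit:
{"method": "jog_arm", "body": {"plan": [{"dx": 0.012, "dy": 0.0005, "dz": 0.0, "wx": 0.0, "wy": 0.0, "wz": 5.0}, {"dx": 0.024, "dy": 0.002, "dz": 0.0, "wx": 0.0, "wy": 0.0, "wz": 10.0}, {"dx": 0.036, "dy": 0.0045, "dz": 0.0, "wx": 0.0, "wy": 0.0, "wz": 15.0}, {"dx": 0.0475, "dy": 0.008, "dz": 0.0, "wx": 0.0, "wy": 0.0, "wz": 20.0}, {"dx": 0.059, "dy": 0.0125, "dz": 0.0, "wx": 0.0, "wy": 0.0, "wz": 25.0}, {"dx": 0.0695, "dy": 0.018, "dz": 0.0, "wx": 0.0, "wy": 0.0, "wz": 30.0}, {"dx": 0.08, "dy": 0.0245, "dz": 0.0, "wx": 0.0, "wy": 0.0, "wz": 35.0}, {"dx": 0.08, "dy": 0.0245, "dz": 0.0, "wx": 0.0, "wy": 0.0, "wz": 35.0}]}}

```text
time_s: 12.6
tcp_pos: [0.4454, -0.0912, 0.0541]
orientation: [0.039, 0.999, 0.0, 0.001]
wrist_force: [3.5, 0.1, 1.8]
grip_width: 0.0141
```

```bash
python3 - <<'E'
from h import *
s=state();p=s['tcp_pos'];print(p,s['orientation'],s['wrist_force'],s['wrist_torque'],s['grip_width'])
P=np.array([.4558,.0469]);d=p[:2]-P;r=np.linalg.norm(d);a=np.degrees(np.arctan2(d[1],d[0]));print(r,a)
arc(P,.139,a-np.array([1,2,3,4,5,6,7,8]),a)
E
```

```text
[ 0.44538093 -0.09116487  0.05405819] [3.92506025e-02 9.99228612e-01 2.19939783e-04 1.23432011e-03] [3.46437686 0.08138983 1.77011343] [-0.19940966 -1.07137816 -0.07961597] 0.014102080576181626
0.13845744959800863 -94.31564733601364
{"dx":0.0024,"dy":-0.0005,"dz":-0.0000,"wx":0,"wy":0,"wz":1.0},
{"dx":0.0048,"dy":-0.0005,"dz":-0.0000,"wx":0,"wy":0,"wz":2.0},
{"dx":0.0073,"dy":-0.0004,"dz":-0.0000,"wx":0,"wy":0,"wz":3.0},
{"dx":0.0097,"dy":-0.0002,"dz":-0.0000,"wx":0,"wy":0,"wz":4.0},
{"dx":0.0121,"dy":-0.0001,"dz":-0.0000,"wx":0,"wy":0,"wz":5.0},
{"dx":0.0145,"dy":0.0002,"dz":-0.0000,"wx":0,"wy":0,"wz":6.0},
{"dx":0.0169,"dy":0.0004,"dz":-0.0000,"wx":0,"wy":0,"wz":7.0},
{"dx":0.0193,"dy":0.0007,"dz":-0.0000,"wx":0,"wy":0,"wz":8.0},
```

Emit:
{"method": "jog_arm", "body": {"plan": [{"dx": 0.0025, "dy": 0.0, "dz": 0.0, "wx": 0.0, "wy": 0.0, "wz": 1.0}, {"dx": 0.005, "dy": 0.0, "dz": 0.0, "wx": 0.0, "wy": 0.0, "wz": 2.0}, {"dx": 0.0075, "dy": 0.0, "dz": 0.0, "wx": 0.0, "wy": 0.0, "wz": 3.0}, {"dx": 0.01, "dy": 0.0, "dz": 0.0, "wx": 0.0, "wy": 0.0, "wz": 4.0}, {"dx": 0.01, "dy": 0.0, "dz": 0.0, "wx": 0.0, "wy": 0.0, "wz": 4.0}]}}

```text
time_s: 13.22
tcp_pos: [0.4362, -0.0901, 0.054]
orientation: [0.075, 0.997, 0.0, 0.001]
wrist_force: [3.9, 2.5, 5.7]
grip_width: 0.0139
```

Emit:
{"method": "jog_arm", "body": {"plan": [{"dx": 0.0025, "dy": 0.0, "dz": 0.0, "wx": 0.0, "wy": 0.0, "wz": 1.0}, {"dx": 0.0025, "dy": 0.0, "dz": 0.0, "wx": 0.0, "wy": 0.0, "wz": 1.0}]}}

```text
time_s: 13.48
tcp_pos: [0.4338, -0.0897, 0.054]
orientation: [0.083, 0.997, 0.0, 0.001]
wrist_force: [3.9, 2.9, 5.3]
grip_width: 0.014
```

Emit:
{"method": "jog_arm", "body": {"plan": [{"dx": 0.002, "dy": 0.0, "dz": 0.0, "wx": 0.0, "wy": 0.0, "wz": 0.8}, {"dx": 0.002, "dy": 0.0, "dz": 0.0, "wx": 0.0, "wy": 0.0, "wz": 0.8}]}}

```text
time_s: 13.72
tcp_pos: [0.4331, -0.0896, 0.0541]
orientation: [0.09, 0.996, 0.0, 0.002]
wrist_force: [8.8, -1.6, -0.1]
grip_width: 0.0141
```

Emit:
{"method": "jog_arm", "body": {"plan": [{"dx": 0.002, "dy": 0.0, "dz": 0.0, "wx": 0.0, "wy": 0.0, "wz": 0.4}, {"dx": 0.002, "dy": 0.0, "dz": 0.0, "wx": 0.0, "wy": 0.0, "wz": 0.4}]}}

```text
time_s: 13.98
tcp_pos: [0.4324, -0.0894, 0.0542]
orientation: [0.093, 0.996, 0.0, 0.003]
wrist_force: [15.1, -6.4, -6.2]
grip_width: 0.0138
```

```bash
python3 - <<'E'
from h import *
a=camera('top');b=camera('wrist');s=state();print(s['time_s'],s['tcp_pos'],s['wrist_force'],s['grip_width'])
c=cv2.resize(a[140:250,130:400],None,fx=2.9,fy=2.9,interpolation=cv2.INTER_CUBIC)
d=cv2.resize(b,(370,278));o=np.zeros((600,790,3),np.uint8);o[:c.shape[0],:c.shape[1]]=c[:,:790];o[322:600,:370]=d
e=camera('scene');o[322:600,400:770]=cv2.resize(e,(370,278));cv2.imwrite('pics/f.png',o)
E
```

```text
14.075 [ 0.43239658 -0.08939745  0.05417018] [13.94735444 -5.2759738  -4.40404826] 0.014093900494864451
```

View pics/f.png

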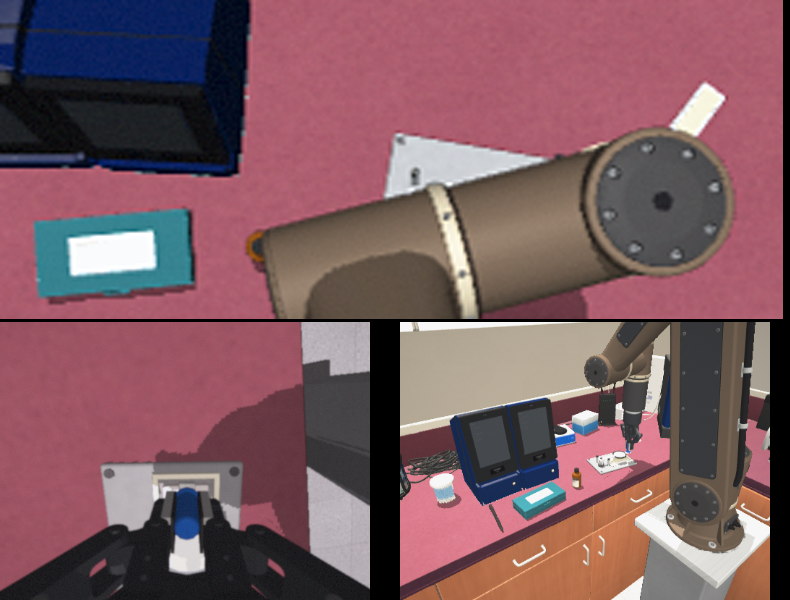

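The last view shows the knob held between the fingers over the pocket. The bottle, slide box and marker are upright and where they were. The stop is confirmed by force, so I'm handing in.

```bash
python3 -c "
from cell import *
hand_in();s=state();print(s['time_s'],s['wrist_force'],s['grip_width'])"
```

```text
the job is handed in; nothing more can be done
the job is handed in; nothing more can be done
```

The larger tray (about 90x40 mm) is in the stand's pocket and released. The magnifier arm is at its stop with the knob still gripped. I handed in at about 14 s of the 54 s allowed.

- **Tray:** a wrist picture after release, with the arm still parked, showed the tray lying inside all the pocket walls. I did not look at it again after swinging the arm over it, because the arm and gripper hide most of it.
- **Stop:** the knob ended within about 1.5° of its expected stop angle. The push rose from about 4 N to about 15 N over the last millimetres with almost no further movement. The grip reads 14 mm on the 16 mm knob.
- **Bystanders:** the bottle, slide box and marker look undisturbed in the last pictures. I judged this by eye and did not measure their positions.
- **Disagreements:** the camera estimates differed by 1–4 mm. The knob looked about 4 mm farther from the pivot at close range than the description says, which was within what the grip allows.

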